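# Load two glass bars in a sprung scoring jig and hold it at the mark

## Task

Lay the two glass bars from their wooden rests into the jig's carriage, each in the nest that fits it (the short thick bar in the nest nearer the handle, the long thin bar in the other), while the carriage stands home. Then take the carriage by its upright handle, draw it out against its spring until its pointer stands between the two brass teeth of the mark, without ever letting it snap back, and keep it there: the program finishes while the gripper still holds the carriage at the mark, with both bars lying in their nests, ready to be scored.

Things in the scene. Friction and masses are not known exactly. Their poses are not given: they have to be found in the camera images.
- jig: the fixed base of the jig on the worktop: a dark steel plate 265 mm long (along its x) and 150 mm wide with a rail along each long side; a grey spring housing 36 mm high at its rear (+x) end. Origin on the worktop, 185 mm from the plate's front end and 80 mm from its rear end. The carriage is drawn out along the jig's -x; z is up. Place and heading vary
- carriage (a joint): travel of the carriage (168 x 124 mm grey plate, top 20 mm above the worktop) on the jig, in m: 0 = fully home (its start), growing as it is drawn out along the jig's -x, end stop at 0.085. A spring always pulls it home: 6 N at home, rising 60 N per m, lightly damped; it goes home by itself when let go. No latch
- handle (a point): middle of the cross bar of the dark steel stirrup at the carriage's front (-x) end: a round level bar 14 mm thick along the jig's y, 82 mm above the worktop, between two legs 10 mm thick, 30 mm either side of the middle; open below down to the plate at 20 mm. Grip it from above with the fingers closing along the jig's x, or hook it. Moves with the carriage
- pointer (a point): tip of the carriage's pointer, a steel blade 4 mm wide and 4 mm thick, at the side of the jig (its -y), 35 mm above the worktop. Moves with the carriage
- mark: the mark: a fixed brass clip beside the jig's -y rail, 34 mm long, with two upright teeth (tops 38 mm high) and a 14 mm gap between them; origin on the worktop midway between the teeth, axes parallel to the jig's. The pointer stands at the mark when its x in this frame is 0. Its place along the rail varies (35 to 62 mm of travel). The pointer passes the teeth without touching
- thick_nest (a point): where the short thick bar's middle must lie, 65 mm behind the handle: axis along the jig's y, 48 mm above the worktop. Two V saddles 12 mm wide, 30 mm either side, 48 mm free between them down to the plate; their cheeks reach the height of the bar's axis, 1.5 mm clear of the bar. End stops, 52 mm high, lean outwards, 3 mm clear of each end below, more above. Moves with the carriage
- thin_nest (a point): the like for the long thin bar, 70 mm behind the thick nest, axis along the jig's y, 48 mm above the worktop; the thick bar is too thick for it, and the thin bar too long for the other nest. Moves with the carriage
- thick_bar: the short thick glass bar: 25 mm thick, 100 mm long, ten-sided, about 0.12 kg; its long axis is its y. Origin at the middle of its underside; lies in one of the two wooden rests
- thick_bar_mid (a point): middle of the thick bar, on its axis (29 mm above the worktop in the rest)
- thin_bar: the long thin glass bar: 20 mm thick, 110 mm long, about 0.09 kg; its long axis is its y. Origin at the middle of its underside; lies in the other wooden rest
- thin_bar_mid (a point): middle of the thin bar, on its axis (26 mm above the worktop in the rest)
- rest_a: a wooden rest, fixed: two V blocks 12 mm wide, 31 mm either side of the middle, joined by a low bar 12 mm wide and 10 mm high; the V blocks' tops are 29 mm high and about 46 mm across; 50 mm free between the blocks for the fingers. The glass bar lies along its y. Origin on the worktop at its middle
- rest_b: a second wooden rest of the same kind. Which bar lies in which rest varies
Things that resemble listed ones, but are neither listed nor needed, are in the scene too. Of the things like the thick_bar, leave any that is green; of the rest the larger one is meant.

How it is judged:
By the outcome, as a careful person would: the job done as asked, in the order asked, and still so for the second after the job is handed in, while the arm keeps its last pose, push and grip.
It also fails if it takes over 54 s, if anything falls off the work surface, if the arm or the gripper's body presses on something with over 40 N, if the wrist force passes 120 N, or if a joint passes its speed limit or range.

## Robot

A 6-joint arm with a two-finger parallel gripper is mounted at the origin on a cart in front of the work surface, level with it; the furniture and walls round the work are solid. World frame = base frame: x ahead of the robot, y to its left, z up, the work surface at z = 0. Lengths are in m, angles in rad, forces in N, time in s.
With the tool pointing down it reaches from about 0.375 to 0.825 m from the base axis. Payload 5.5 kg.
Tool frame: the origin (TCP) lies between the finger pads; the fingertips stand 14 mm ahead of it and the grasp point (between the pads) lies 5 mm behind it; z points along the fingers, y is the direction in which the jaws open and shut (so a half turn about z gives the same grasp; the last joint's range is limited). The gripper opens to 85 mm and grips with 20 to 120 N. Pads are 22 mm wide; open, the fingers measure 114 mm over their backs; the gripper's body (76 mm by 85 mm) begins 54 mm behind the grasp point. The pads swing forward as they close: fully open they stand 13 mm farther back than shut.
Start: joints at [1.102, 0.314, -0.047, 1.21, 0, 1.571], TCP at [0.271, 0.535, 0.245] pointing down, gripper open.
Joint ranges: [-2.67, 2.67], [-0.69, 1.73], [-1.03, 1.25], [-2.08, 2.16], [-1.42, 1.45], [-3.14, 3.14]. Speed limits (rad/s): [2.39, 2.39, 3.01, 3.14, 3.14, 3.14].

## Interface

Orientations are given as a unit quaternion [x, y, z, w].
In Python, from bench import robot, viewer gives the robot as it stands.
- The arm moves only by the shell command python3 -m crank 'ROWS' [FORCE]. ROWS is JSON, a list of rows, each a list of 7 numbers: the turn, a rotation vector about the tool's x, y, z in rad, then the shift along the tool's x, y, z in mm, then the finger opening in mm, from 0 to 85.4. A call has 1 to 12 rows; each row shifts and turns the commanded pose from where the row before left it, along the tool's axes as they then stand; what a row does not reach is not made up. A row lasts 1/8 s, in which the tool goes at most 62.5 mm and 10.7 degrees, less where a joint would pass 70% of its speed; a pose out of reach is approached as far as the arm can. A call is refused whole if a number of a shift passes 62.5 or a number of a turn 0.188, either way. A call with a gripper value outside its range is refused whole. The fingers move at their own pace and stop on an object; FORCE is the grip in N (left out, the last holds). Time passes only in rows, so rows that do not move let the fingers close. It gives the time, the measured TCP pose, the force and the opening at its end, in the units of the state.
- robot.observe(): the state, without advancing time (a new reading comes with each control period).
- viewer.capture(name): name is "scene" or "top" or "wrist"; returns a dict with "pixels" (384x512x3 uint8, red, green, blue), "mtx" (3x3 intrinsics, pixels), "distortion" ([k1, k2, p1, p2, k3] as OpenCV has them; the pictures are not rectified), "eye" and "rotation" of the camera in the world; the wrist camera has in their place "tool_from_camera" (4x4, takes a point from camera to tool coordinates, whose origin is the TCP and whose axes are the flange's). Camera axes: x right, y down, z forward; pixel columns grow to the right and rows downward; lengths in m; the calibration is good to about 2 mm. A picture is of the moment at which its call begins: read the wrist's pose just before it. There is no depth.
- robot.sign_off(): hands the job in, once; it reports no verdict.
The state is a dict: "clock": time; "qpos": joint angles; "joint_vel": joint speeds; "joint_torque": joint torques, N m; "position": TCP position; "orientation": TCP orientation; "wrist_force": force on the tool from outside, world axes, zero at the start; "moment": the same for the moment, N m; "finger_gap": finger opening in m.
Only numpy, scipy, OpenCV 4.12 (cv2) and the standard library are available. Lean on these libraries where they do the work, as an engineer would, in place of code of your own. Each camera call takes 0.05 s, during which the arm holds its last target.

## Working session

There is one attempt and no reset: what is moved stays moved. The work goes in short steps, Python scripts to look and compute and a shell command to move; the robot and the scene stay as the last step left them, time stands still between calls to the robot, and variables do not carry over. Pictures are saved under pics/ and viewed, and the job is handed in when it is done.

```bash
ls; mkdir -p pics; python3 - <<'E'
from bench import robot, viewer
import cv2,json
print(robot.observe())
for n in ["scene","top","wrist"]:
    c=viewer.capture(n)
    cv2.imwrite(f"pics/{n}0.png",c["pixels"][:,:,::-1])
    print(n,{k:(v.tolist() if hasattr(v,'tolist') else v) for k,v in c.items() if k!="pixels"})
E
```

```text
pics
{'clock': 0.0, 'qpos': array([ 1.10200963e+00,  3.14243713e-01, -4.80646582e-02,  1.21020276e+00,
       -6.11061322e-06,  1.57078226e+00]), 'joint_vel': array([-0.00209321, -0.00043774,  0.00048043, -0.00038661,  0.00129813,
       -0.00097247]), 'joint_torque': array([ 3.88474713e-03, -5.39590180e+01,  3.39747334e+01,  1.92812586e-02,
        3.91765734e-04, -2.45989938e-06]), 'position': array([0.27083583, 0.53477887, 0.24443026]), 'orientation': array([ 2.32246033e-01,  9.72656694e-01, -8.34665109e-04, -1.96168314e-04]), 'wrist_force': array([-0.23383126, -0.19912909, -0.12964119]), 'moment': array([0.07039763, 0.05428238, 0.03692301]), 'finger_gap': 0.08549852956273117}
scene {'mtx': [[355.42221919961116, 0.0, 252.63003498229114], [0.0, 355.42221919961116, 188.81260469708636], [0.0, 0.0, 1.0]], 'distortion': [0.0236335242451666, 0.0, 0.0, 0.0, 0.0], 'eye': [-0.16797107299161168, -0.6547450814568793, 0.4822070225713547], 'rotation': [0.7597857264625862, -0.35150944620290053, 0.2384237539776054, -0.49226098020570014]}
top {'mtx': [[402.78405105535245, 0.0, 252.79421796210434], [0.0, 402.78405105535245, 200.30455249880637], [0.0, 0.0, 1.0]], 'distortion': [-0.0034868998982931026, 0.0, 0.0, 0.0, 0.0], 'eye': [0.3286249659182598, -0.05203246085710602, 1.1386363284090075], 'rotation': [-0.6990679008909648, 0.70893392313164, -0.0653115580418249, 0.06671703652914375]}
wrist {'mtx': [[318.5987997116983, 0.0, 264.4260669260808], [0.0, 318.5987997116983, 188.41794444018925], [0.0, 0.0, 1.0]], 'distortion': [-0.061725653650002384, 0.0, 0.0, 0.0, 0.0], 'tool_from_camera': [[-0.0006277604181256952, -0.9626248991865923, -0.2708374224195397, 0.06854584545829033], [0.9999996264702606, -0.0004433883709612707, -0.0007419340205875872, -0.0005686570557948967], [0.0005941179982492046, -0.270837787010519, 0.962624817959234, -0.12902529474590535], [0.0, 0.0, 0.0, 1.0]]}
```

View pics/scene0.png

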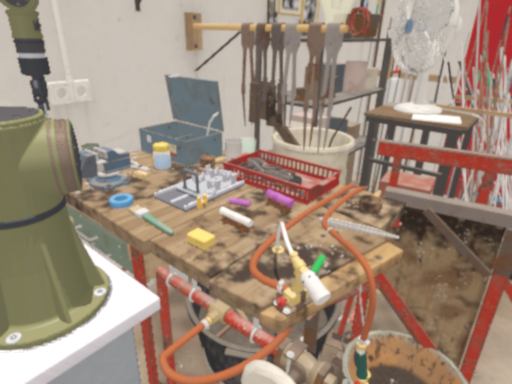

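View pics/top0.png

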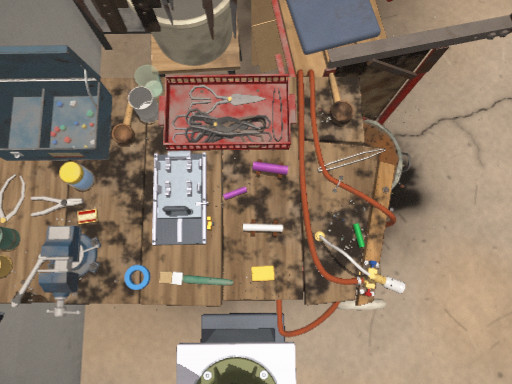

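View pics/wrist0.png

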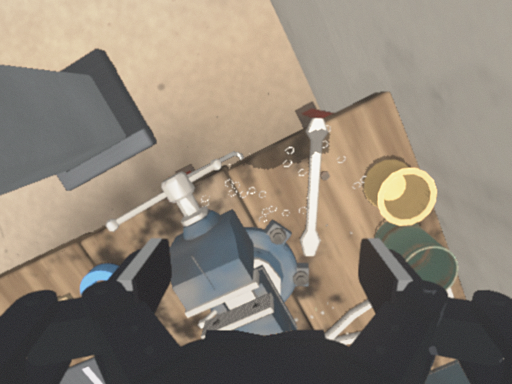

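```bash
python3 - <<'E'
import cv2
t=cv2.imread("pics/top0.png")
cv2.imwrite("pics/top_crop.png",cv2.resize(t[140:270,140:300],None,fx=5,fy=4.6,interpolation=cv2.INTER_CUBIC))
s=cv2.imread("pics/scene0.png")
cv2.imwrite("pics/scene_crop.png",cv2.resize(s[150:260,140:310],None,fx=4.7,fy=4.7,interpolation=cv2.INTER_CUBIC))
E
```

```text
(no output)
```

View pics/top_crop.png

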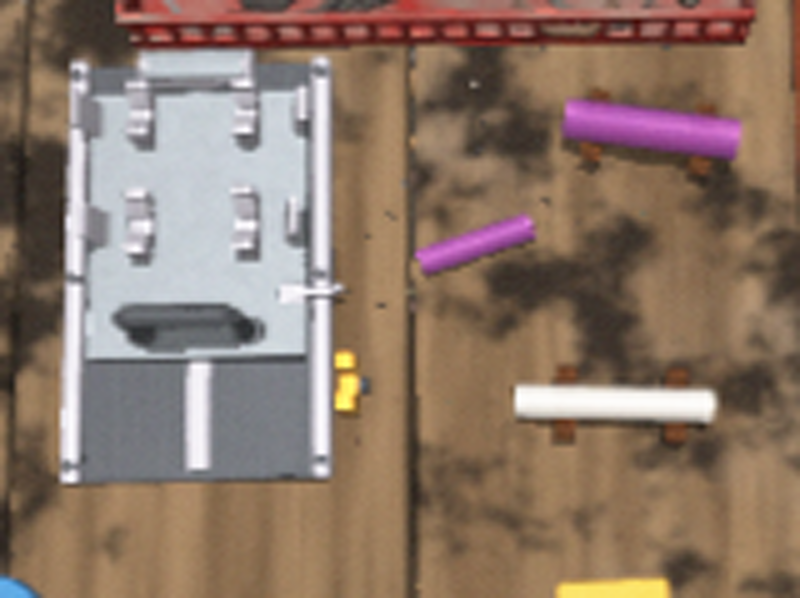

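View pics/scene_crop.png

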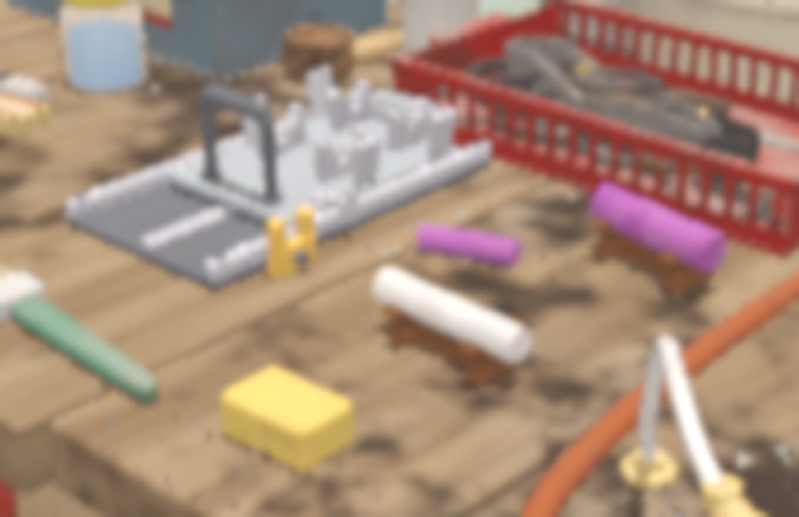

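```bash
cat > h.py <<'E'
import numpy as np,cv2
from scipy.spatial.transform import Rotation as R
from bench import robot, viewer
def cap(n,fn=None):
    st=robot.observe(); c=viewer.capture(n)
    if n=="wrist":
        T=np.eye(4);T[:3,:3]=R.from_quat(st["orientation"]).as_matrix();T[:3,3]=st["position"]
        M=T@np.array(c["tool_from_camera"]); c["Rm"]=M[:3,:3];c["eye"]=M[:3,3]
    else: c["Rm"]=R.from_quat(c["rotation"]).as_matrix()
    c["eye"]=np.array(c["eye"]);c["st"]=st
    c["mtx"]=np.array(c["mtx"]);c["distortion"]=np.array(c["distortion"])
    c["bgr"]=np.ascontiguousarray(c["pixels"][:,:,::-1])
    if fn: cv2.imwrite("pics/"+fn,c["bgr"])
    return c
def ray(c,uv):
    p=cv2.undistortPoints(np.array(uv,float).reshape(-1,1,2),c["mtx"],c["distortion"])[:,0]
    return np.c_[p,np.ones(len(p))]@c["Rm"].T
def onz(c,uv,z):
    d=ray(c,uv); return c["eye"]+d*((z-c["eye"][2])/d[:,2])[:,None]
def pix(c,P):
    P=np.atleast_2d(P);rv,_=cv2.Rodrigues(c["Rm"].T)
    return cv2.projectPoints(P.astype(float),rv,-c["Rm"].T@c["eye"],c["mtx"],c["distortion"])[0][:,0]
def mask(c,lo,hi): return cv2.inRange(cv2.cvtColor(c["bgr"],cv2.COLOR_BGR2HSV),np.array(lo),np.array(hi))
E
python3 - <<'E'
from h import *
c=cap("top")
f=lambda u,v:(140+u/5,140+v/4.6)
for n,p,z in [("purple",(270,168),.029),("purplesm",(235,192),.01),("white",(263,228),.026),
 ("railTL",f(78,65),.02),("railTR",f(320,65),.02),("railBL",f(68,480),.02),("railBR",f(320,475),.02),("handle",f(185,325),.082),("pointer",f(342,291),.035),
 ("tooth1",f(345,360),.038),("tooth2",f(345,402),.038),("sadd",f(139,105),.048),("sadd",f(246,108),.048),("sadd",f(139,223),.048),("sadd",f(245,218),.048)]:
    print(n,onz(c,[p],z)[0].round(4))
E
```

```text
purple [ 0.6315 -0.1015  0.029 ]
purplesm [ 0.5671 -0.0006  0.01  ]
white [ 0.4605 -0.0785  0.026 ]
railTL [0.6802 0.228  0.02  ]
railTR [0.6781 0.0879 0.02  ]
railBL [0.42   0.2254 0.02  ]
railBR [0.421  0.0856 0.02  ]
handle [0.5034 0.1506 0.082 ]
pointer [0.5308 0.0725 0.035 ]
tooth1 [0.4882 0.0702 0.038 ]
tooth2 [0.4629 0.0701 0.038 ]
sadd [0.6455 0.1859 0.048 ]
sadd [0.6427 0.1257 0.048 ]
sadd [0.5717 0.184  0.048 ]
sadd [0.574  0.1252 0.048 ]
```

Candidates (top-view pixels): large purple in a rest (270,168), small purple lying loose (235,192), green (360,235), white long bar in a rest (263,228). I choose the large purple as thick_bar (not green, the larger one, in a rest) and the white as thin_bar; the close crop agreed. The next step is a hover over the jig for a closer measurement.

```bash
cat > plan.py <<'E'
import sys,json
from h import *
# plan.py x y z yaw(tool y world, deg) nrows : tool-axis steps for straight move, yaw first spread
def plan(tx,ty,tz,yaw,n,st=None):
    st=st or robot.observe(); p=st["position"];Rm=R.from_quat(st["orientation"]).as_matrix()
    y0=np.arctan2(Rm[1,1],Rm[0,1]); d=(np.radians(yaw)-y0+np.pi)%(2*np.pi)-np.pi
    D=np.array([tx,ty,tz])-p
    tz_turn=-d
    Ry=np.array([[np.sin(np.radians(yaw)),np.cos(np.radians(yaw)),0],[-np.cos(np.radians(yaw)),np.sin(np.radians(yaw)),0],[0,0,-1.]])  # columns tool x,y,z
    Ry=np.c_[[-np.sin(0),0,0],[0,0,0],[0,0,0]]
    out=[]
    for i in range(n):
        s=Rm.T@(D/n)*1000
        out.append([0,0,round(tz_turn/n,4)]+[round(v,1) for v in s])
        Rm=Rm@R.from_rotvec([0,0,tz_turn/n]).as_matrix()
    for r in out: print(r)
if __name__=="__main__": plan(*map(float,sys.argv[1:5]),int(sys.argv[5]))
E
python3 plan.py 0.575 0.15 0.22 0 11
```

```text
[0, 0, np.float64(0.1002), np.float64(-40.5), np.float64(-18.7), np.float64(2.3)]
[0, 0, np.float64(0.1002), np.float64(-42.1), np.float64(-14.6), np.float64(2.3)]
[0, 0, np.float64(0.1002), np.float64(-43.4), np.float64(-10.3), np.float64(2.3)]
[0, 0, np.float64(0.1002), np.float64(-44.2), np.float64(-5.9), np.float64(2.3)]
[0, 0, np.float64(0.1002), np.float64(-44.6), np.float64(-1.5), np.float64(2.3)]
[0, 0, np.float64(0.1002), np.float64(-44.5), np.float64(3.0), np.float64(2.3)]
[0, 0, np.float64(0.1002), np.float64(-44.0), np.float64(7.4), np.float64(2.3)]
[0, 0, np.float64(0.1002), np.float64(-43.0), np.float64(11.8), np.float64(2.3)]
[0, 0, np.float64(0.1002), np.float64(-41.6), np.float64(16.0), np.float64(2.3)]
[0, 0, np.float64(0.1002), np.float64(-39.8), np.float64(20.1), np.float64(2.3)]
[0, 0, np.float64(0.1002), np.float64(-37.6), np.float64(24.0), np.float64(2.3)]
```

```bash
python3 -m crank '[[0,0,0.1,-40,-19,2,85],[0,0,0.1,-42,-15,2,85],[0,0,0.1,-43,-10,2,85],[0,0,0.1,-44,-6,2,85],[0,0,0.1,-45,-1,2,85],[0,0,0.1,-44,3,2,85],[0,0,0.1,-44,7,2,85],[0,0,0.1,-43,12,2,85],[0,0,0.1,-42,16,2,85],[0,0,0.1,-40,20,2,85],[0,0,0.1,-38,24,2,85],[0,0,0,0,0,0,85]]' 
sed -i 's/round(v,1)/float(round(v,1))/;s/round(tz_turn\/n,4)/float(round(tz_turn\/n,4))/' plan.py
python3 -c "
from h import *
c=cap('wrist','jig1.png');print(c['st']['position'],R.from_quat(c['st']['orientation']).as_matrix().round(3))
cap('top','top1.png')"
```

```text
clock: 1.7
position: [0.5757, 0.1477, 0.2227]
orientation: [0.708, 0.706, -0.0, 0.0]
wrist_force: [-0.4, 0.3, -0.9]
finger_gap: 0.0852
[0.57574189 0.14767459 0.22267171] [[ 0.002  1.    -0.   ]
 [ 1.    -0.002 -0.001]
 [-0.001 -0.    -1.   ]]
```

View pics/jig1.png

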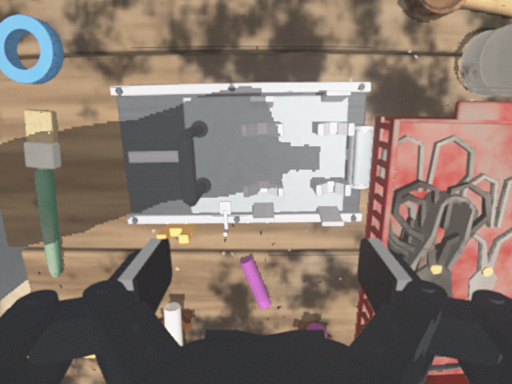

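```bash
python3 - <<'E'
import cv2
t=cv2.imread("pics/jig1.png")
t=cv2.convertScaleAbs(t,alpha=1.0)
cv2.imwrite("pics/jig1c.png",cv2.resize(t[75:255,105:375],None,fx=2.96,fy=2.96,interpolation=cv2.INTER_CUBIC))
cv2.imwrite("pics/jig1d.png",cv2.resize(t[110:230,180:360],None,fx=4.4,fy=4.4,interpolation=cv2.INTER_CUBIC))
E
```

```text
(no output)
```

View pics/jig1c.png

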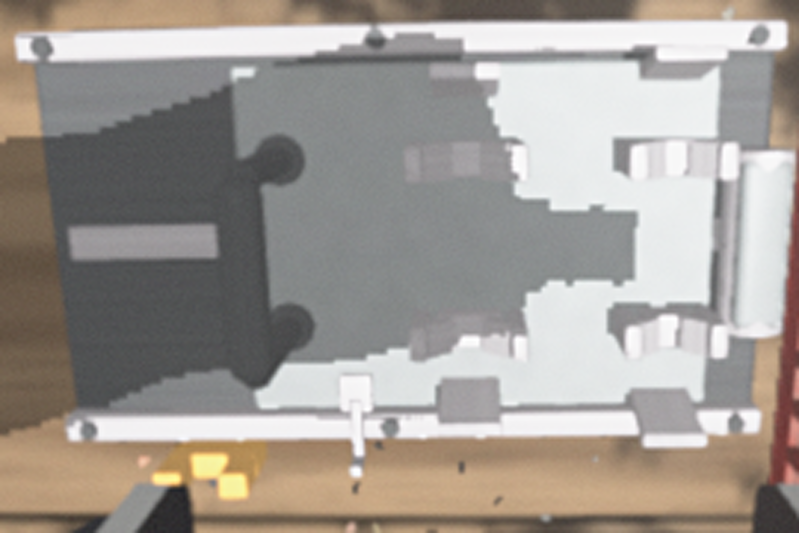

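View pics/jig1d.png

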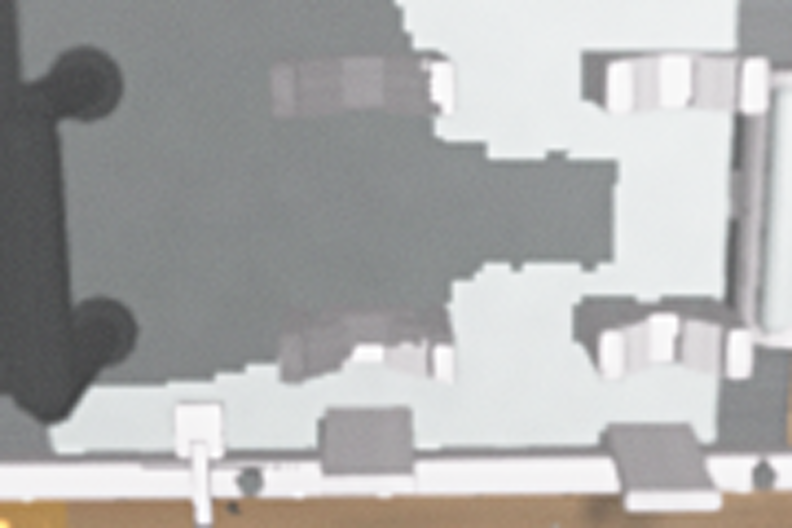

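```bash
cat > pose1.py <<'E'
import json
from h import *
c=cap("wrist")
d=lambda u,v:(180+(u+.5)/4.4-.5,110+(v+.5)/4.4-.5)
e=lambda u,v:(105+(u+.5)/2.96-.5,75+(v+.5)/2.96-.5)
for n,p,z in [("rearTop",d(687,86),.048),("rearBot",d(675,353),.048),("frTop",d(363,87),.048),("frBot",d(366,357),.048),
 ("footT",d(90,85),.021),("footB",d(103,330),.021),("ptrtip",e(356,473),.037),("toothA",e(209,466),.038),("toothB",e(234,486),.038),
 ("railscrewTL",e(41,46),.02),("TM",e(376,38),.02),("TR",e(760,34),.02),("BL",e(88,429),.02),("BM",e(391,427),.02),("BR",e(736,423),.02),
 ("railTLcorner",e(17,34),.02),("railBR",e(760,437),.02)]:
    print(n,(onz(c,[p],z)[0]*1000).round(1))
E
python3 pose1.py
```

```text
rearTop [641.2 190.7  48. ]
rearBot [642. 131.  48.]
frTop [571.5 190.2  48. ]
frBot [572.2 129.9  48. ]
footT [507.4 188.3  21. ]
footB [507.6 129.   21. ]
ptrtip [531.5  77.9  37. ]
toothA [478.3  80.8  38. ]
toothB [486.9  73.   38. ]
railscrewTL [425.7 227.8  20. ]
TM [540.9 229.3  20. ]
TR [671.1 231.3  20. ]
BL [427.5  87.9  20. ]
BM [543.   89.2  20. ]
BR [673.1  90.8  20. ]
railTLcorner [417.7 231.9  20. ]
railBR [682.8  85.1  20. ]
```

```bash
python3 plan.py 0.632 -0.102 0.15 -8.8 5; python3 -m crank '[[0,0,0.03,-50,11,8,85],[0,0,0.03,-50,10,14,85],[0,0,0.03,-50,8,18,85],[0,0,0.03,-50,7,18,85],[0,0,0.03,-51,5,14,85],[0,0,0,0,0,0,85]]'
python3 -c "
from h import *
c=cap('wrist','thick1.png');print(c['st']['position'],R.from_quat(c['st']['orientation']).as_matrix().round(3))
for n,lo,hi in [('purple',(135,80,40),(165,255,255))]:
  m=mask(c,lo,hi)
  cs,_=cv2.findContours(m,cv2.RETR_EXTERNAL,cv2.CHAIN_APPROX_NONE)
  for k in cs:
    if cv2.contourArea(k)>200:
      r=cv2.minAreaRect(k);print(r)
      P=onz(c,cv2.boxPoints(r),.035);print((P*1000).round(1),(onz(c,[r[0]],.035)*1000).round(1))
"
```

```text
[0, 0, 0.0313, -50.5, 11.5, 14.6]
[0, 0, 0.0313, -50.1, 13.1, 14.6]
[0, 0, 0.0313, -49.7, 14.6, 14.6]
[0, 0, 0.0313, -49.2, 16.2, 14.6]
[0, 0, 0.0313, -48.7, 17.7, 14.6]
clock: 2.6
position: [0.5995, -0.1039, 0.1501]
orientation: [0.758, 0.652, -0.001, -0.001]
wrist_force: [-0.2, 0.3, 0.3]
finger_gap: 0.085
[ 0.59948868 -0.10386845  0.15010756] [[ 0.15   0.989 -0.002]
 [ 0.989 -0.15  -0.   ]
 [-0.    -0.002 -1.   ]]
((304.2325744628906, 176.9290313720703), (31.528099060058594, 124.52318572998047), 1.4688007831573486)
[[ 610.8 -150.6   35. ]
 [ 626.6  -50.4   35. ]
 [ 650.   -54.5   35. ]
 [ 636.8 -155.3   35. ]] [[ 631.3 -100.    35. ]]
((200.99354553222656, 60.503604888916016), (92.37922668457031, 20.532005310058594), 60.7807502746582)
[[550.4  24.5  35. ]
 [564.3  28.9  35. ]
 [586.3 -30.7  35. ]
 [571.8 -35.8  35. ]] [[568.   -2.7  35. ]]
```

View pics/thick1.png

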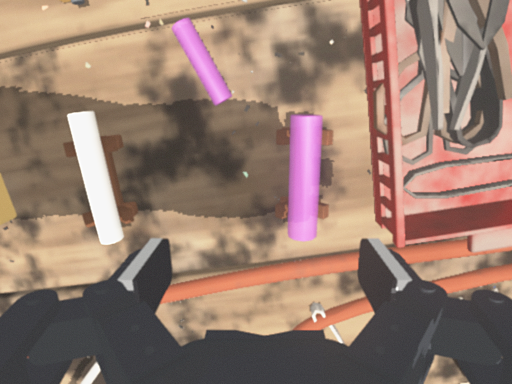

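```bash
python3 -m crank '[[0,0,0,4,32,0,50],[0,0,-0.005,0,0,20,45],[0,0,0,0,0,0,45],[0,0,0,0,0,0,45]]'
cat > bar.py <<'E'
import sys
from h import *
def bar(c,kind,z):
    m=mask(c,(135,80,40),(165,255,255)) if kind=="thick" else mask(c,(0,0,175),(179,45,255))
    cs,_=cv2.findContours(m,cv2.RETR_EXTERNAL,cv2.CHAIN_APPROX_NONE)
    out=[]
    for k in cs:
        if cv2.contourArea(k)>1200:
            r=cv2.minAreaRect(k);b=onz(c,cv2.boxPoints(r),z)*1000
            e=[np.linalg.norm(b[1]-b[0]),np.linalg.norm(b[2]-b[1])]
            L=(b[1]-b[0]) if e[0]>e[1] else (b[2]-b[1]); L=L*np.sign(L[1])
            mid=onz(c,[r[0]],z)[0]*1000
            Rm=R.from_quat(c["st"]["orientation"]).as_matrix()
            print(kind,"px",np.round(r[0]),"mid",mid.round(1),"size",np.round(e,1),"axis yaw-90",np.degrees(np.arctan2(-L[0],L[1])).round(2),"tool-frame offset",(Rm.T@(mid-c["st"]["position"]*1000)).round(1))
if __name__=="__main__":
    c=cap("wrist",sys.argv[2]);s=c["st"];Rm=R.from_quat(s["orientation"]).as_matrix()
    print(s["clock"],(s["position"]*1000).round(1),"tool y yaw",np.degrees(np.arctan2(Rm[1,1],Rm[0,1])).round(2),"F",s["wrist_force"].round(1),"gap",s["finger_gap"]*1000)
    bar(c,sys.argv[1],float(sys.argv[3]))
E
python3 bar.py thick thick2.png .032
```

```text
clock: 3.15
position: [0.633, -0.1016, 0.1321]
orientation: [0.755, 0.655, 0.0, -0.0]
wrist_force: [0.4, -0.3, 0.4]
finger_gap: 0.0451
3.15 [ 633.  -101.6  132.1] tool y yaw -8.09 F [ 0.4 -0.3  0.4] gap 45.09893193692642
thick px [263. 190.] mid [632.  -99.6  32. ] size [ 24.1 102.6] axis yaw-90 -7.36 tool-frame offset [  1.8  -1.3 100.1]
thick px [154.  67.] mid [570.6  -2.1  32. ] size [15.3 64.4] axis yaw-90 20.03 tool-frame offset [ 89.7 -75.8 100.1]
```

View pics/thick2.png

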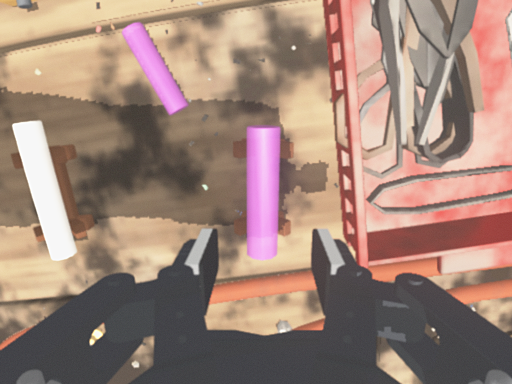

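```bash
python3 -m crank '[[0,0,-0.01,1.5,-1.2,40,45],[0,0,0,0,0,40,45],[0,0,0,0,0,27,45],[0,0,0,0,0,0,45],[0,0,0,0,0,0,20],[0,0,0,0,0,0,20],[0,0,0,0,0,0,20],[0,0,0,0,0,0,20]]' 50
python3 bar.py thick thick3.png .032
```

```text
clock: 4.2
position: [0.6316, -0.1012, 0.0263]
orientation: [0.753, 0.658, 0.0, -0.0]
wrist_force: [-5.3, 0.8, 3.4]
finger_gap: 0.0234
4.2 [ 631.6 -101.2   26.3] tool y yaw -7.64 F [-5.3  0.8  3.4] gap 23.41673312819155
thick px [266. 240.] mid [633.5 -90.8  32. ] size [23.7 89. ] axis yaw-90 -5.97 tool-frame offset [10.6  0.5 -5.7]
thick px [86. 55.] mid [577.   -8.4  32. ] size [15.2 51.8] axis yaw-90 20.08 tool-frame offset [ 84.7 -66.5  -5.7]
```

View pics/thick3.png

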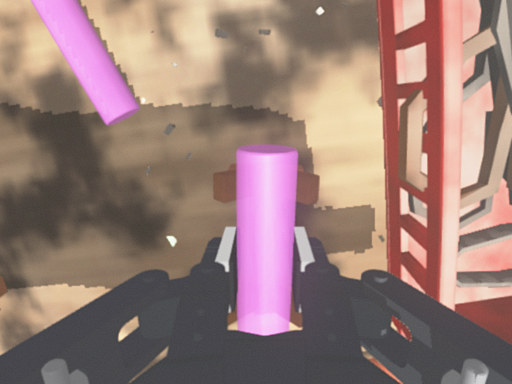

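```bash
python3 -m crank '[[0,0,0,0,0,-15,20],[0,0,0,0,0,-45,20],[0,0,0,0,0,-45,20],[0,0,0,0,0,0,20]]'
python3 bar.py thick thick4.png .145; python3 plan.py 0.572 0.160 0.13 0.8 6
```

```text
clock: 4.75
position: [0.6364, -0.102, 0.1362]
orientation: [0.753, 0.659, 0.004, 0.004]
wrist_force: [0.1, 0.3, -1.4]
finger_gap: 0.0236
4.75 [ 636.4 -102.   136.2] tool y yaw -7.62 F [ 0.1  0.3 -1.4] gap 23.58356655352821
thick px [266. 240.] mid [638.2 -90.2 145. ] size [22.7 86.9] axis yaw-90 -6.0 tool-frame offset [12.   0.3 -8.8]
thick px [150.  67.] mid [606.  -17.8 145. ] size [ 7.9 33.3] axis yaw-90 20.34 tool-frame offset [ 79.5 -41.2  -9.3]
[0, 0, -0.0245, 41.9, -16.2, 0.5]
[0, 0, -0.0245, 42.2, -15.1, 0.5]
[0, 0, -0.0245, 42.6, -14.1, 0.5]
[0, 0, -0.0245, 42.9, -13.0, 0.5]
[0, 0, -0.0245, 43.2, -12.0, 0.5]
[0, 0, -0.0245, 43.5, -10.9, 0.5]
```

View pics/thick4.png

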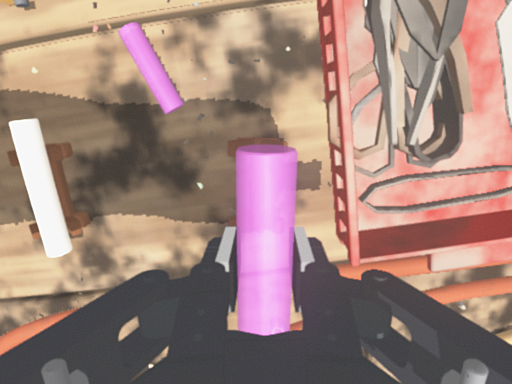

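```bash
python3 -m crank '[[0,0,-0.024,42,-16,0,20],[0,0,-0.024,42,-15,0,20],[0,0,-0.024,43,-14,0,20],[0,0,-0.024,43,-13,0,20],[0,0,-0.024,43,-12,0,20],[0,0,-0.024,43,-11,0,20],[0,0,0,0,0,0,20],[0,0,0,0,0,0,20]]'
python3 - <<'E'
from h import *
c=cap("wrist","nest1.png");s=c["st"];Rm=R.from_quat(s["orientation"]).as_matrix()
print(s["clock"],(s["position"]*1000).round(1),Rm.round(4),s["wrist_force"],s["qpos"])
# bar top far end in tool frame
P=onz(c,[(266,147.5)],s["position"][2]+.0027+.012)
print((Rm.T@(P[0]-s["position"])*1000).round(1))
E
```

```text
clock: 5.8
position: [0.5696, 0.1599, 0.1289]
orientation: [0.703, 0.711, -0.0, 0.0]
wrist_force: [-1.2, 0.7, -1.7]
finger_gap: 0.0235
5.8 [569.6 159.9 128.9] [[-1.130e-02  9.999e-01 -7.000e-04]
 [ 9.999e-01  1.130e-02 -7.000e-04]
 [-7.000e-04 -7.000e-04 -1.000e+00]] [-1.19260908  0.73939789 -1.74771146] [ 2.73901697e-01  3.68228702e-01 -2.44451042e-01  9.58947566e-01
 -4.85140027e-04  1.83336339e+00]
[ 51.1   0.1 -14.7]
```

View pics/nest1.png

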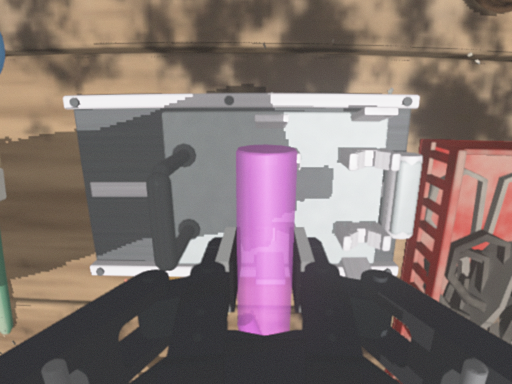

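```bash
python3 - <<'E'
import cv2
t=cv2.imread("pics/nest1.png")
cv2.imwrite("pics/nest1c.png",cv2.resize(t[90:285,230:420],None,fx=4,fy=3.07,interpolation=cv2.INTER_CUBIC))
cv2.imwrite("pics/nest1d.png",cv2.resize(t[85:285,60:260],None,fx=4,fy=3,interpolation=cv2.INTER_CUBIC))
E
```

```text
(no output)
```

View pics/nest1c.png

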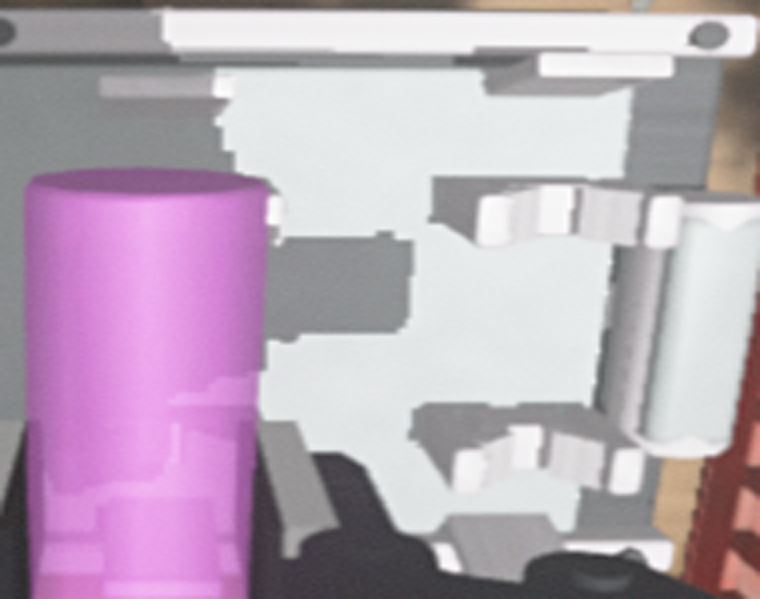

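View pics/nest1d.png

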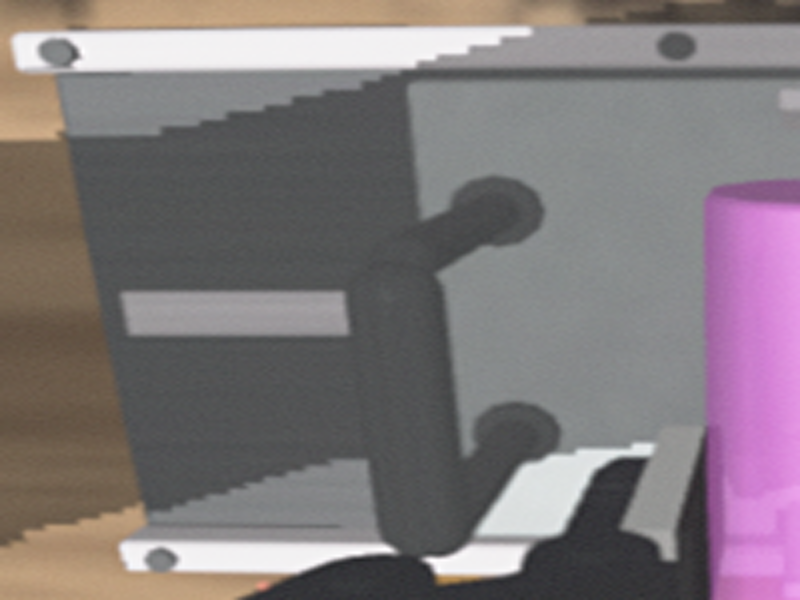

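```bash
python3 - <<'E'
from h import *
c=cap("wrist")
f=lambda u,v:(230+(u+.5)/4-.5,90+(v+.5)/3.07-.5)
g=lambda u,v:(60+(u+.5)/4-.5,85+(v+.5)/3-.5)
for n,p,z in [("rearTop",f(578,221),.048),("rearBot",f(549,467),.048),("thickTop right edge",f(284,219),.048),("stop thick top mid",f(167,87),.052),("stop thin top",f(606,65),.052),
("scrTL",g(58,51),.02),("scrBL",g(160,559),.02),("scrTM",g(677,45),.02),("footT",g(497,211),.02),("footB",g(517,433),.02),("barTop end R",f(268,185),.141),("barTop end L",f(25,185),.141),("barlow R",f(248,580),.141),("barlow L",f(32,580),.141)]:
    print(n,(onz(c,[p],z)[0]*1000).round(1))
E
```

```text
rearTop [643.1 187.7  48. ]
rearBot [644.  128.7  48. ]
thickTop right edge [593.4 187.5  48. ]
stop thick top mid [573.3 215.7  52. ]
stop thin top [643.  221.3  52. ]
scrTL [428.  225.6  20. ]
scrBL [429.   85.4  20. ]
scrTM [543.1 226.7  20. ]
footT [508.2 186.   20. ]
footB [508.7 125.6  20. ]
barTop end R [580.8 209.3 141. ]
barTop end L [558.4 209.1 141. ]
barlow R [580.8 155.4 141. ]
barlow L [558.3 155.2 141. ]
```

```bash
python3 -m crank '[[0,0,-0.008,-3.6,3.9,0,20],[0,0,0,0,0,30,20],[0,0,0,0,0,26,20],[0,0,0,0,0,0,20],[0,0,0,0,0,0,20],[0,0,0,0,0,0,20]]'
python3 - <<'E'
from h import *
c=cap("wrist","nest2.png");s=c["st"]
print((s["position"]*1000).round(1),s["wrist_force"],s["joint_vel"].round(3))
t=c["bgr"]
cv2.imwrite("pics/nest2c.png",cv2.resize(t[60:300,130:400],None,fx=2.9,fy=2.5,interpolation=cv2.INTER_CUBIC))
E
```

```text
clock: 6.65
position: [0.575, 0.1566, 0.0747]
orientation: [0.7, 0.714, 0.001, 0.001]
wrist_force: [-0.0, -0.7, -1.2]
finger_gap: 0.0235
[575.  156.6  74.7] [-0.03712748 -0.69958792 -1.16222614] [ 0.006  0.001 -0.003 -0.002 -0.     0.002]
```

View pics/nest2c.png

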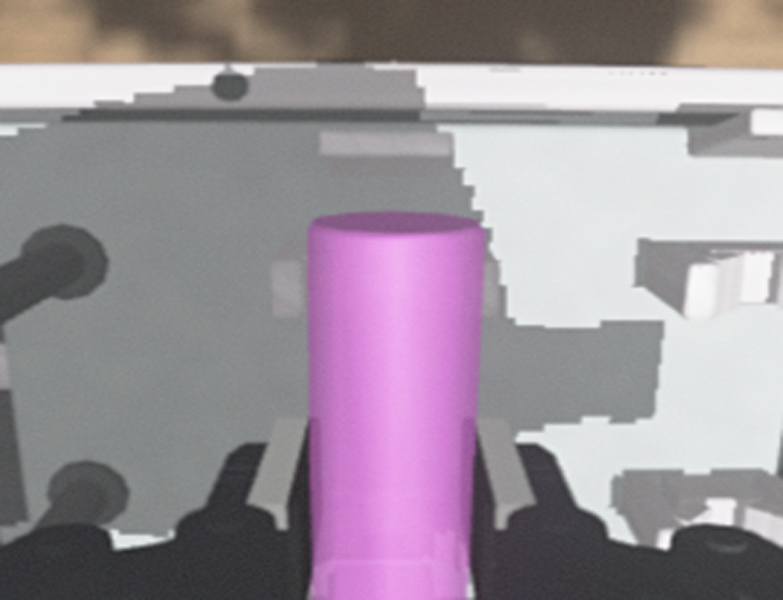

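```bash
python3 - <<'E'
from h import *
c=cap("wrist")
f=lambda u,v:(130+(u+.5)/2.9-.5,60+(v+.5)/2.5-.5)
for n,p,z in [("cheek L",f(272,288),.048),("cheek R",f(499,288),.048),("stop top L",f(320,145),.052),("stop R",f(453,145),.052),("stop inner edge top",f(386,157),.052),
 ("bar end L",f(309,235),.0775),("bar endR",f(484,235),.0775),("bar end top edge",f(396,237),.0895),("bar end far bottom edge",f(396,213),.0655),("barlowL",f(312,500),.0775),("barlowR",f(474,500),.0775),
 ("rear left cheek",f(687,290),.048)]:
    print(n,(onz(c,[p],z)[0]*1000).round(1))
E
```

```text
cheek L [553.5 187.5  48. ]
cheek R [592.7 188.2  48. ]
stop top L [562.1 216.   52. ]
stop R [583.5 216.4  52. ]
stop inner edge top [572.7 214.   52. ]
bar end L [562.4 203.3  77.5]
bar endR [586.5 203.7  77.5]
bar end top edge [574.2 205.2  89.5]
bar end far bottom edge [574.4 205.3  65.5]
barlowL [562.5 156.3  77.5]
barlowR [587.1 156.7  77.5]
rear left cheek [625.7 188.4  48. ]
```

```bash
python3 -m crank '[[0,0,0,2.4,-1.2,0,20],[0,0,0,0,0,14,20],[0,0,0,0,0,0,20],[0,0,0,0,0,0,20]]'
python3 - <<'E'
from h import *
c=cap("wrist","nest3.png");s=c["st"]
print((s["position"]*1000).round(1),s["wrist_force"],s["joint_vel"].round(3))
t=c["bgr"]
cv2.imwrite("pics/nest3c.png",cv2.resize(t[60:300,130:400],None,fx=2.9,fy=2.5,interpolation=cv2.INTER_CUBIC))
E
```

```text
clock: 7.25
position: [0.5723, 0.1588, 0.0589]
orientation: [0.7, 0.714, -0.0, -0.0]
wrist_force: [-0.0, -0.4, -0.5]
finger_gap: 0.023
[572.3 158.8  58.9] [-0.02752935 -0.37542099 -0.50055541] [ 0.001 -0.006  0.008  0.003  0.001  0.002]
```

View pics/nest3c.png

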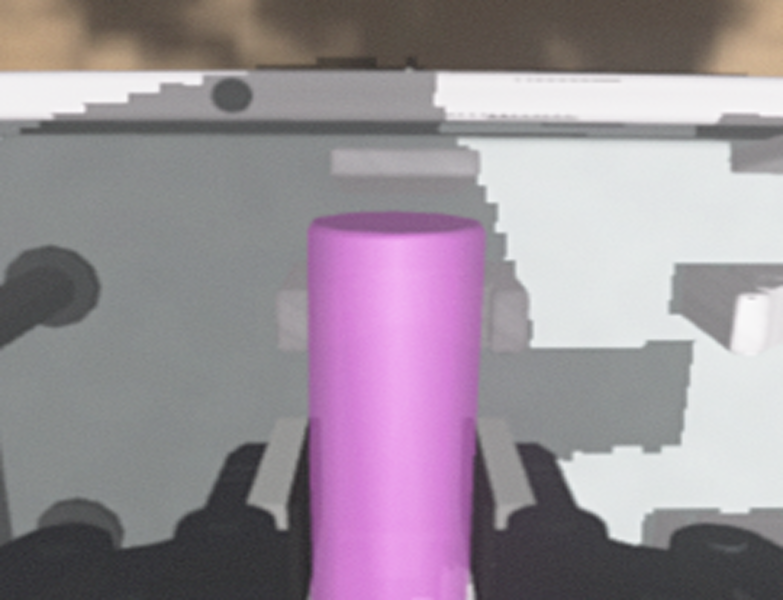

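```bash
python3 - <<'E'
from h import *
c=cap("wrist");print(c["st"]["position"])
f=lambda u,v:(130+(u+.5)/2.9-.5,60+(v+.5)/2.5-.5)
for n,p,z in [("cheek L",f(278,320),.048),("cheek R",f(528,320),.048),("stop top L",f(332,163),.052),("stop R",f(480,163),.052),("stop inner edge top",f(406,176),.052),
 ("bar end L",f(309,235),.0616),("bar endR",f(484,235),.0616),("bar end top edge",f(396,237),.0736),("barlowL",f(312,500),.0616),("barlowR",f(474,500),.0616)]:
    print(n,(onz(c,[p],z)[0]*1000).round(1))
E
```

```text
[0.57251309 0.15891292 0.05911428]
cheek L [553.8 187.4  48. ]
cheek R [593.2 188.1  48. ]
stop top L [562.5 216.2  52. ]
stop R [584.  216.6  52. ]
stop inner edge top [573.3 214.2  52. ]
bar end L [559.9 205.5  61.6]
bar endR [584.1 205.9  61.6]
bar end top edge [571.8 207.4  73.6]
barlowL [560.1 158.3  61.6]
barlowR [584.7 158.7  61.6]
```

```bash
python3 -m crank '[[0,0,0,0.3,1.4,0,20],[0,0,0,0,0,6,20],[0,0,0,0,0,4,20],[0,0,0,0,0,0,20],[0,0,0,0,0,0,20]]'
python3 - <<'E'
from h import *
c=cap("wrist","nest4.png");s=c["st"]
print((s["position"]*1000).round(1),s["wrist_force"],s["moment"])
t=c["bgr"]
cv2.imwrite("pics/nest4c.png",cv2.resize(t[60:300,130:400],None,fx=2.9,fy=2.5,interpolation=cv2.INTER_CUBIC))
E
```

```text
clock: 7.98
position: [0.574, 0.1592, 0.0492]
orientation: [0.7, 0.714, -0.0, -0.0]
wrist_force: [1.1, -0.8, -1.2]
finger_gap: 0.0233
[574.  159.2  49.2] [ 1.05759737 -0.81079171 -1.15150834] [ 0.05460511  0.01893902 -0.00567902]
```

View pics/nest4c.png

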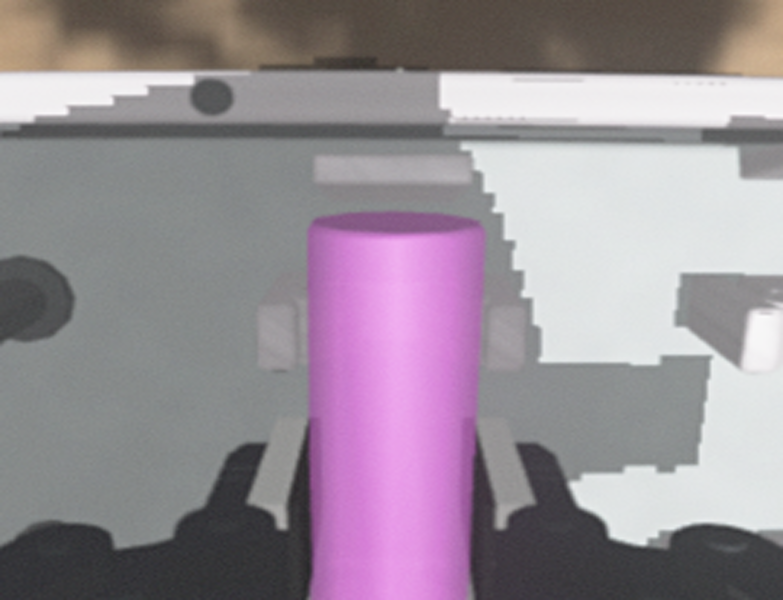

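```bash
python3 -m crank '[[0,0,0,0,-0.3,2,20],[0,0,0,0,0,1.7,20],[0,0,0,0,0,0,20],[0,0,0,0,0,0,20]]'
```

```text
clock: 8.52
position: [0.5737, 0.1592, 0.0456]
orientation: [0.7, 0.714, -0.0, -0.0]
wrist_force: [-0.7, -0.0, -1.6]
finger_gap: 0.0235
```

```bash
python3 -m crank '[[0,0,0,0,0,1,20],[0,0,0,0,0,0.5,20],[0,0,0,0,0,0,20]]' ; python3 -m crank '[[0,0,0,0,0,0,36],[0,0,0,0,0,0,36],[0,0,0,0,0,0,36]]' 
python3 -c "
from h import *
c=cap('wrist','nest5.png')"
```

```text
clock: 8.9
position: [0.5739, 0.1592, 0.045]
orientation: [0.7, 0.714, 0.0, 0.0]
wrist_force: [-2.4, -0.8, 5.8]
finger_gap: 0.0236
clock: 9.28
position: [0.5737, 0.1592, 0.044]
orientation: [0.7, 0.714, -0.0, -0.0]
wrist_force: [-0.4, -0.1, -0.9]
finger_gap: 0.036
```

View pics/nest5.png

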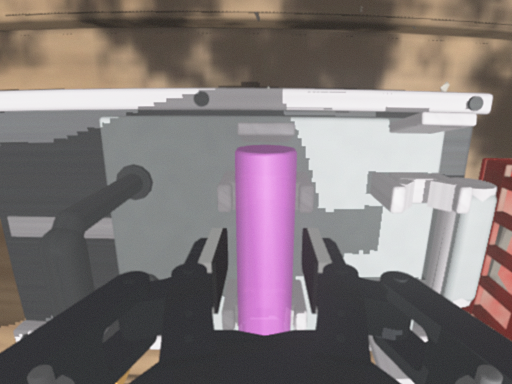

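```bash
python3 -m crank '[[0,0,0,0,0,-30,36],[0,0,0,0,0,-40,36],[0,0,0,-10,-5,-24,36],[0,0,0.01,-40,-18,0,36],[0,0,0.01,-40,-19,0,45],[0,0,0,-40,-19,0,45],[0,0,0,-40,-19,0,45],[0,0,0,-38,-17,0,45],[0,0,0,-34,-15,0,45],[0,0,0,0,0,0,45],[0,0,0,0,0,0,45]]'
python3 bar.py thin thin1.png .029
```

```text
clock: 10.7
position: [0.4633, -0.0831, 0.1382]
orientation: [0.708, 0.707, 0.0, 0.0]
wrist_force: [0.2, 0.5, -0.0]
finger_gap: 0.0451
10.7 [463.3 -83.1 138.2] tool y yaw -0.08 F [ 0.2  0.5 -0. ] gap 45.1158155306742
thin px [ 27. 256.] mid [ 258.4 -141.9   29. ] size [ 54.9 153.2] axis yaw-90 -3.87 tool-frame offset [ -59.1 -204.8  109.1]
thin px [262. 181.] mid [460.9 -76.1  29. ] size [114.2  19.6] axis yaw-90 -3.76 tool-frame offset [  6.9  -2.4 109.2]
```

View pics/thin1.png

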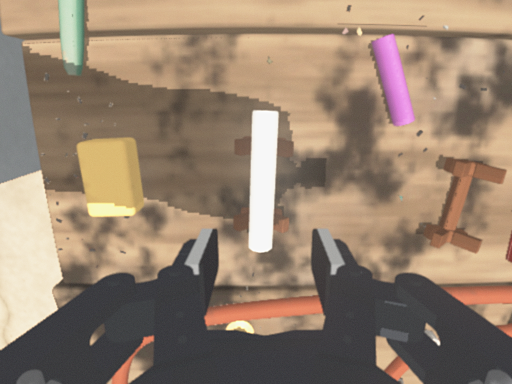

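```bash
python3 -m crank '[[0,0,0.064,6.5,-2.2,10,45],[0,0,0,0,0,45,40],[0,0,0,0,0,40,40],[0,0,0,0,0,18,40],[0,0,0,0,0,0,40],[0,0,0,0,0,0,15],[0,0,0,0,0,0,15],[0,0,0,0,0,0,15],[0,0,0,0,0,0,15]]' 45
python3 bar.py thin thin2.png .029
```

```text
clock: 11.88
position: [0.4617, -0.0765, 0.0261]
orientation: [0.73, 0.684, 0.001, 0.0]
wrist_force: [-0.4, 2.8, 7.2]
finger_gap: 0.0186
11.875 [461.7 -76.5  26.1] tool y yaw -3.71 F [-0.4  2.8  7.2] gap 18.562623083740245
thin px [265. 235.] mid [462.4 -64.9  29. ] size [18.8 94.8] axis yaw-90 -0.43 tool-frame offset [11.6 -0.  -2.9]
```

View pics/thin2.png

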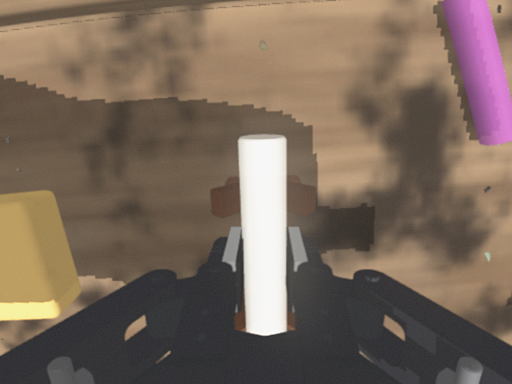

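```bash
python3 -m crank '[[0,0,0,0,0,-15,15],[0,0,0,0,0,-45,15],[0,0,0,0,0,-42,15],[0,0,0,0,0,0,15]]'; python3 plan.py .644 .158 .13 1.0 7
```

```text
clock: 12.42
position: [0.4634, -0.0776, 0.1311]
orientation: [0.73, 0.684, 0.002, 0.003]
wrist_force: [1.2, 0.0, -1.5]
finger_gap: 0.0185
[0, 0, -0.0118, 35.3, 23.5, 0.3]
[0, 0, -0.0118, 35.0, 24.0, 0.3]
[0, 0, -0.0118, 34.7, 24.4, 0.3]
[0, 0, -0.0118, 34.4, 24.8, 0.3]
[0, 0, -0.0118, 34.1, 25.2, 0.3]
[0, 0, -0.0118, 33.8, 25.6, 0.3]
[0, 0, -0.0118, 33.5, 26.0, 0.3]
```

```bash
python3 -m crank '[[0,0,-0.012,35,23.5,0,15],[0,0,-0.012,35,24,0,15],[0,0,-0.012,35,24.5,0,15],[0,0,-0.012,34,25,0,15],[0,0,-0.012,34,25,0,15],[0,0,-0.012,34,25.5,0,15],[0,0,-0.012,34,26,0,15],[0,0,0,0,0,15,15],[0,0,0,0,0,30,15],[0,0,0,0,0,0,15],[0,0,0,0,0,0,15],[0,0,0,0,0,0,15]]'
python3 - <<'E'
from h import *
c=cap("wrist","tn1.png");s=c["st"]
print((s["position"]*1000).round(1),s["wrist_force"],s["joint_vel"].round(3))
t=c["bgr"]
cv2.imwrite("pics/tn1c.png",cv2.resize(t[60:300,130:400],None,fx=2.9,fy=2.5,interpolation=cv2.INTER_CUBIC))
E
```

```text
clock: 13.92
position: [0.6419, 0.1589, 0.0835]
orientation: [0.701, 0.714, 0.001, 0.001]
wrist_force: [-0.0, -0.0, -0.3]
finger_gap: 0.0185
[641.9 158.9  83.5] [-0.0495589  -0.02993198 -0.33977153] [ 0.003 -0.001  0.003 -0.003  0.001  0.001]
```

View pics/tn1c.png

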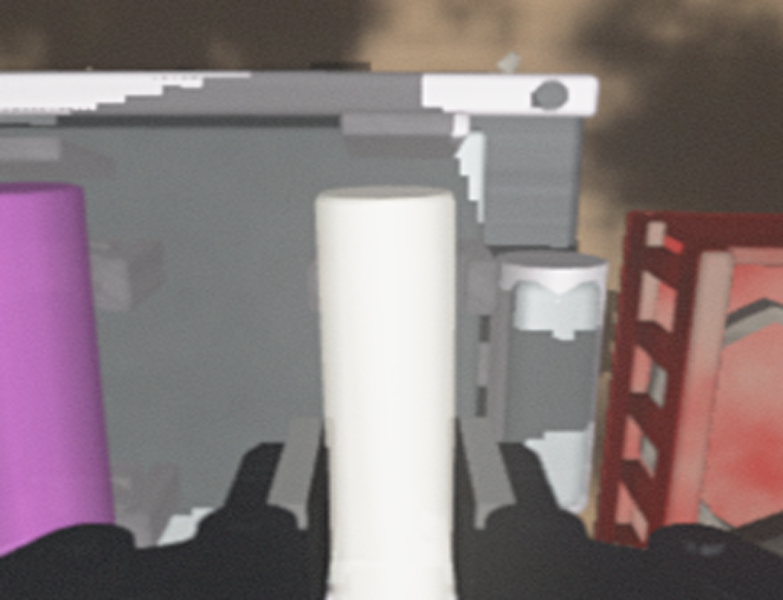

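View pics/tn1.png

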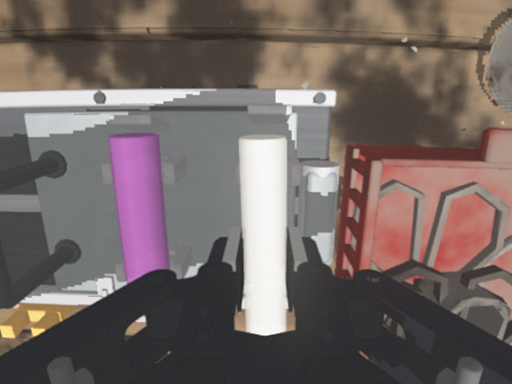

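```bash
python3 - <<'E'
from h import *
c=cap("wrist");print((c["st"]["position"]*1000).round(1))
f=lambda u,v:(130+(u+.5)/2.9-.5,60+(v+.5)/2.5-.5)
for n,p,z in [("cheek R",f(500,282),.048),("cheek L",f(309,285),.048),("stop top L",f(342,124),.052),("stop R",f(468,124),.052),("stop inner edge top",f(406,135),.052),("stop outer",f(406,113),.052),
 ("bar end L",f(316,210),.0835),("bar endR",f(455,210),.0835),("bar end top edge",f(387,199),.0935),("bar end bottom edge",f(387,187),.0735),("barlowL",f(328,450),.0835),("barlowR",f(454,450),.0835),
 ("housing topR far",f(607,262),.036),("housing top L",f(500,262),.036),("housing base front",f(478,350),.01),("crate left near",f(625,230),.05),("screw",f(550,95),.02),
 ("thick end top",(135,136),.060),("thick L",(112,142),.048),("thick R",(161,142),.048),("thickstopL",(119,120),.052)]:
    print(n,(onz(c,[p],z)[0]*1000).round(1))
E
```

```text
[641.9 159.   83.4]
cheek R [660.9 189.7  48. ]
cheek L [626.1 188.5  48. ]
stop top L [632.1 222.   52. ]
stop R [653.5 222.3  52. ]
stop inner edge top [643. 220.  52.]
stop outer [642.9 224.3  52. ]
bar end L [630.1 209.2  83.5]
bar endR [649.5 209.6  83.5]
bar end top edge [640.  212.4  93.5]
bar end bottom edge [639.9 212.1  73.5]
barlowL [631.7 167.   83.5]
barlowR [650.9 167.3  83.5]
housing topR far [683.2 192.1  36. ]
housing top L [662.2 191.7  36. ]
housing base front [661.7 162.5  10. ]
crate left near [682.4 201.6  50. ]
screw [672.5 228.5  20. ]
thick end top [578.5 209.1  60. ]
thick L [561.1 204.5  48. ]
thick R [587.1 204.7  48. ]
thickstopL [567.7 216.1  52. ]
```

```bash
python3 -m crank '[[0,0,0.017,1.4,2.2,0,15],[0,0,0,0,0,12,15],[0,0,0,0,0,10,15],[0,0,0,0,0,0,15],[0,0,0,0,0,0,15]]'
python3 - <<'E'
from h import *
c=cap("wrist","tn2.png");s=c["st"]
print((s["position"]*1000).round(1),s["wrist_force"],s["joint_vel"].round(3))
t=c["bgr"]
cv2.imwrite("pics/tn2c.png",cv2.resize(t[60:300,130:400],None,fx=2.9,fy=2.5,interpolation=cv2.INTER_CUBIC))
E
```

```text
clock: 14.65
position: [0.6432, 0.1605, 0.0598]
orientation: [0.706, 0.708, -0.0, -0.0]
wrist_force: [0.5, -0.6, -2.0]
finger_gap: 0.0189
[643.2 160.5  59.8] [ 0.51730047 -0.64899177 -2.03253226] [ 0.002 -0.008  0.01   0.001 -0.001 -0.   ]
```

View pics/tn2c.png

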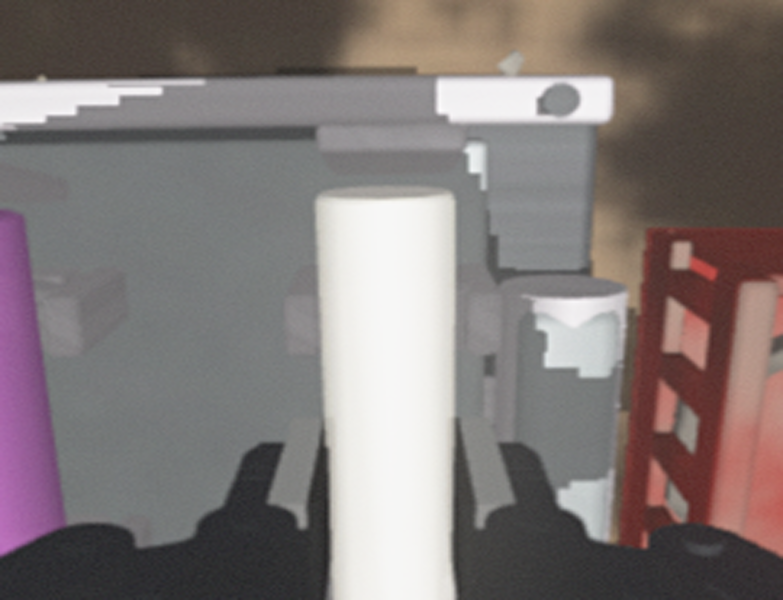

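```bash
python3 - <<'E'
from h import *
c=cap("wrist");print((c["st"]["position"]*1000).round(1))
f=lambda u,v:(130+(u+.5)/2.9-.5,60+(v+.5)/2.5-.5)
z0=.0598
for n,p,z in [("cheek R",f(503,322),.048),("cheek L",f(286,322),.048),("stop top L",f(318,137),.052),("stop R",f(464,137),.052),("stop inner edge top",f(391,150),.052),
 ("bar end L",f(316,210),z0),("bar endR",f(455,210),z0),("bar end top edge",f(387,199),z0+.01),("bar end bottom edge",f(387,187),z0-.01),("barlowL",f(328,450),z0),("barlowR",f(454,450),z0),
 ("housing topL",f(500,300),.036),("finger R back",f(513,500),z0-.012)]:
    print(n,(onz(c,[p],z)[0]*1000).round(1))
E
```

```text
[643.4 160.6  60.2]
cheek R [660.8 188.8  48. ]
cheek L [626.3 188.7  48. ]
stop top L [632.3 222.3  52. ]
stop R [653.5 222.3  52. ]
stop inner edge top [642.9 220.1  52. ]
bar end L [632.4 211.   59.8]
bar endR [651.9 211.   59.8]
bar end top edge [642.4 214.   69.8]
bar end bottom edge [642.4 213.6  49.8]
barlowL [633.4 168.5  59.8]
barlowR [652.6 168.5  59.8]
housing topL [661.7 189.9  36. ]
finger R back [663.8 152.2  47.8]
```

```bash
python3 -m crank '[[0,0,0,0,0.7,4,15],[0,0,0,0,0,3.5,15],[0,0,0,0,0,0,15],[0,0,0,0,0,0,15]]'
```

```text
clock: 15.25
position: [0.644, 0.1606, 0.0526]
orientation: [0.706, 0.708, -0.0, -0.0]
wrist_force: [-0.0, -0.1, -0.8]
finger_gap: 0.0185
```

```bash
python3 -m crank '[[0,0,0,0,0,2,15],[0,0,0,0,0,0,15]]';  python3 -m crank '[[0,0,0,0,0,1.2,15],[0,0,0,0,0,0,15]]'; python3 -c "
from h import *
c=cap('wrist','tn3.png')
t=c['bgr']
cv2.imwrite('pics/tn3c.png',cv2.resize(t[60:300,130:400],None,fx=2.9,fy=2.5,interpolation=cv2.INTER_CUBIC))"
```

```text
clock: 15.5
position: [0.6439, 0.1606, 0.0505]
orientation: [0.706, 0.708, -0.0, -0.0]
wrist_force: [0.0, 0.9, -1.0]
finger_gap: 0.0184
clock: 15.75
position: [0.6439, 0.1606, 0.0493]
orientation: [0.706, 0.708, -0.0, -0.0]
wrist_force: [-0.1, 0.6, -1.5]
finger_gap: 0.0186
```

View pics/tn3c.png

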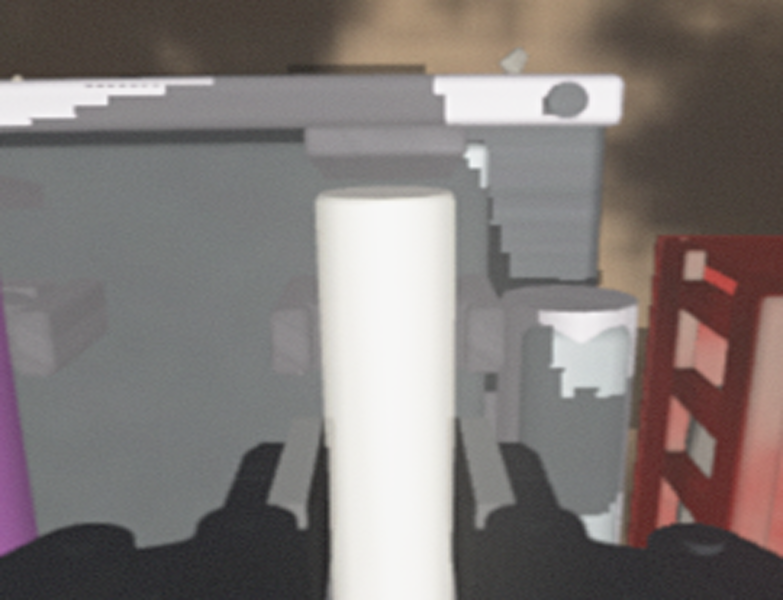

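```bash
python3 -m crank '[[0,0,0,0,0,1,15],[0,0,0,0,0,0,15]]';  python3 -m crank '[[0,0,0,0,0,0.8,15],[0,0,0,0,0,0,15]]'
```

```text
clock: 16.05
position: [0.644, 0.1606, 0.0486]
orientation: [0.706, 0.708, 0.0, 0.0]
wrist_force: [-0.6, 0.5, 0.5]
finger_gap: 0.0185
clock: 16.3
position: [0.6441, 0.1606, 0.0485]
orientation: [0.706, 0.708, 0.0, 0.0]
wrist_force: [-3.2, 0.3, 5.9]
finger_gap: 0.0185
```

```bash
python3 -m crank '[[0,0,0,0,0,-0.5,24],[0,0,0,0,0,0,24],[0,0,0,0,0,0,24]]'; python3 -c "
from h import *
c=cap('wrist','tn4.png')
t=c['bgr']
cv2.imwrite('pics/tn4c.png',cv2.resize(t[60:300,130:400],None,fx=2.9,fy=2.5,interpolation=cv2.INTER_CUBIC))"
```

```text
clock: 16.68
position: [0.644, 0.1606, 0.0479]
orientation: [0.706, 0.708, -0.0, -0.0]
wrist_force: [-0.1, -0.4, 0.3]
finger_gap: 0.0237
```

View pics/tn4c.png

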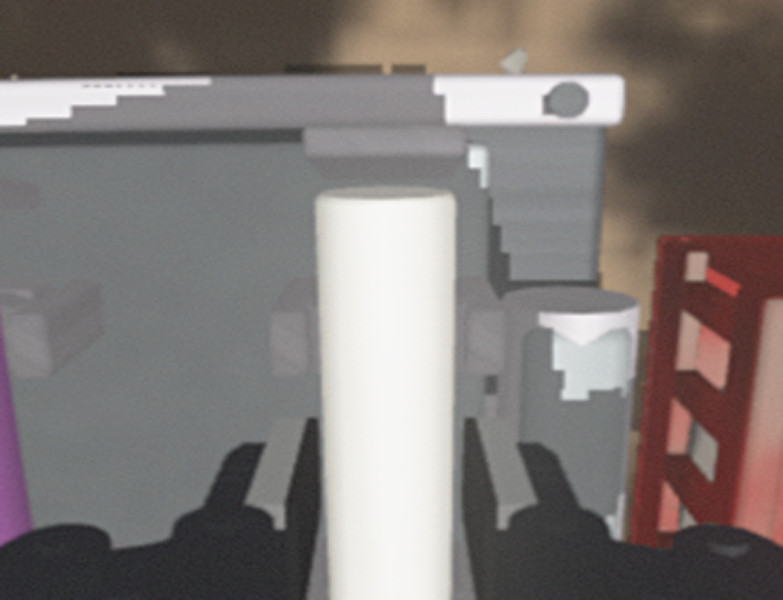

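```bash
python3 -m crank '[[0,0,0,0,0,-10,24],[0,0,0,0,0,-30,24],[0,0,0,0,0,-45,24],[0,0,-0.005,-1,-30,-22,30],[0,0,0,-1,-40,0,45],[0,0,0,-1,-40,0,45],[0,0,0,0,-24,0,45],[0,0,0,0,0,0,45],[0,0,0,0,0,0,45]]'; python3 -c "
from h import *
c=cap('wrist','han1.png'); print(c['st']['position'],R.from_quat(c['st']['orientation']).as_matrix().round(4)[:,1])
t=c['bgr']
cv2.imwrite('pics/han1c.png',cv2.resize(t[80:320,100:440],None,fx=2.35,fy=2.35,interpolation=cv2.INTER_CUBIC))"
```

```text
clock: 17.85
position: [0.5113, 0.157, 0.1559]
orientation: [0.705, 0.71, 0.001, 0.001]
wrist_force: [0.8, -0.8, 0.1]
finger_gap: 0.0448
[0.51127967 0.15704813 0.15589466] [1.    0.007 0.002]
```

View pics/han1c.png

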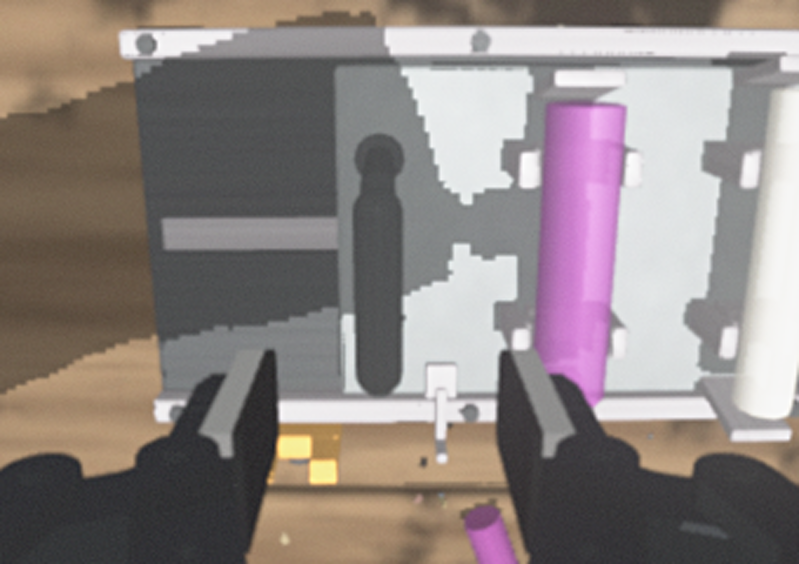

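```bash
python3 - <<'E'
from h import *
a=cap("top","top2.png")["bgr"];b=cap("scene","scene2.png")["bgr"];w=cv2.imread("pics/han1.png")
o=np.hstack([cv2.resize(x,(390,390),interpolation=cv2.INTER_CUBIC) for x in (a[200:240,190:230],w[240:300,200:260])])
cv2.imwrite("pics/mark1.png",o)
cv2.imwrite("pics/mark2.png",cv2.resize(b[175:225,165:245],(800,500),interpolation=cv2.INTER_CUBIC))
E
```

```text
(no output)
```

View pics/mark1.png

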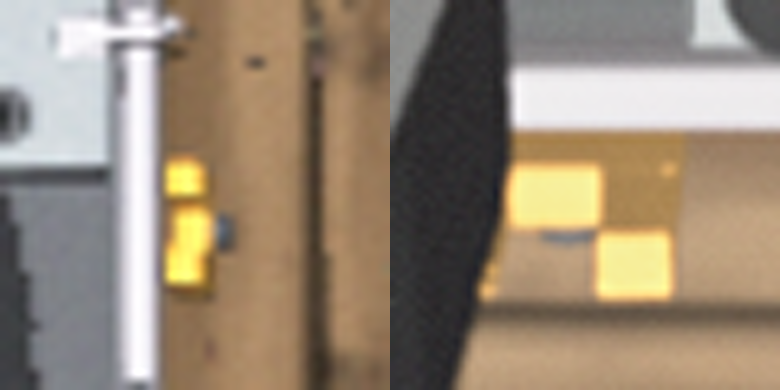

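View pics/mark2.png

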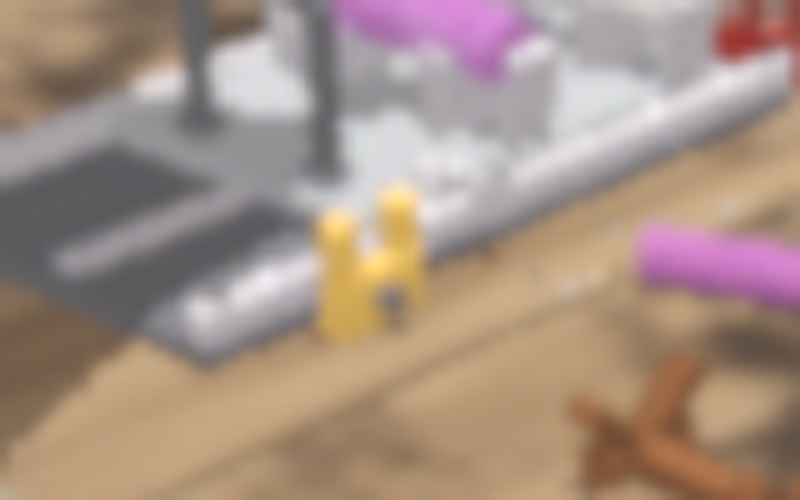

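```bash
python3 - <<'E'
from h import *
c=cap("top")
f=lambda u,v:(190+(u+.5)/9.75-.5,200+(v+.5)/9.75-.5)
for n,p,z in [("ptr top",f(178,30),.037),("rear outer",f(185,158),.038),("rear inner",f(185,197),.038),("front inner",f(185,248),.038),("front outer",f(185,290),.038)]:
    print(n,(onz(c,[p],z)[0]*1000).round(1))
w=cap("wrist"); g=lambda u,v:(200+(u+.5)/6.5-.5,240+(v+.5)/6.5-.5); h=lambda u,v:(100+(u+.5)/2.35-.5,80+(v+.5)/2.35-.5)
print((w["st"]["position"]*1000).round(1))
for n,p,z in [("rear tooth inner",g(207,265),.038),("rear outer",g(283,265),.038),("ptr",h(441,445),.037),("handle L",h(355,290),.082),("handle R",h(402,290),.082),("handle top",h(380,200),.086),("handle bot",h(378,395),.084)]:
    print(n,(onz(w,[p],z)[0]*1000).round(1))
E
```

```text
ptr top [532.3  73.9  37. ]
rear outer [495.2  71.6  38. ]
rear inner [484.   71.5  38. ]
front inner [469.5  71.4  38. ]
front outer [457.6  71.3  38. ]
[510.9 156.8 155.1]
rear tooth inner [482.1  71.5  38. ]
rear outer [492.4  71.6  38. ]
ptr [531.1  82.3  37. ]
handle L [501.4 157.6  82. ]
handle R [514.8 157.7  82. ]
handle top [508.5 184.5  86. ]
handle bot [508.1 125.9  84. ]
```

```bash
python3 -m crank '[[0,0,0,0.3,-2.7,20,45],[0,0,0,0,0,30,40],[0,0,0,0,0,28,35],[0,0,0,0,0,0,35],[0,0,0,0,0,0,20]]' 60; python3 -m crank '[[0,0,0,0,0,0,5],[0,0,0,0,0,0,5],[0,0,0,0,0,0,5],[0,0,0,0,0,0,5]]' 80
```

```text
clock: 18.73
position: [0.508, 0.1572, 0.0778]
orientation: [0.705, 0.71, 0.0, 0.0]
wrist_force: [-0.6, -0.1, -0.5]
finger_gap: 0.02
clock: 19.23
position: [0.5088, 0.1574, 0.0784]
orientation: [0.705, 0.71, 0.001, 0.001]
wrist_force: [1.7, -0.1, 6.9]
finger_gap: 0.0113
```

```bash
python3 -c "
from h import *
c=cap('wrist','han2.png'); print(c['st']['position'],c['st']['finger_gap'],c['st']['wrist_force'])
b=cap('scene','scene3.png')['bgr']
cv2.imwrite('pics/scene3c.png',cv2.resize(b[120:240,140:270],None,fx=6,fy=5,interpolation=cv2.INTER_CUBIC))"
```

```text
[0.50875458 0.15736111 0.07843596] 0.011295597183856082 [ 1.71725361 -0.10494079  6.90540192]
```

View pics/han2.png

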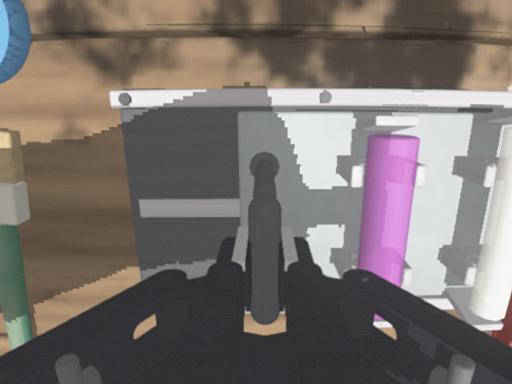

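View pics/scene3c.png

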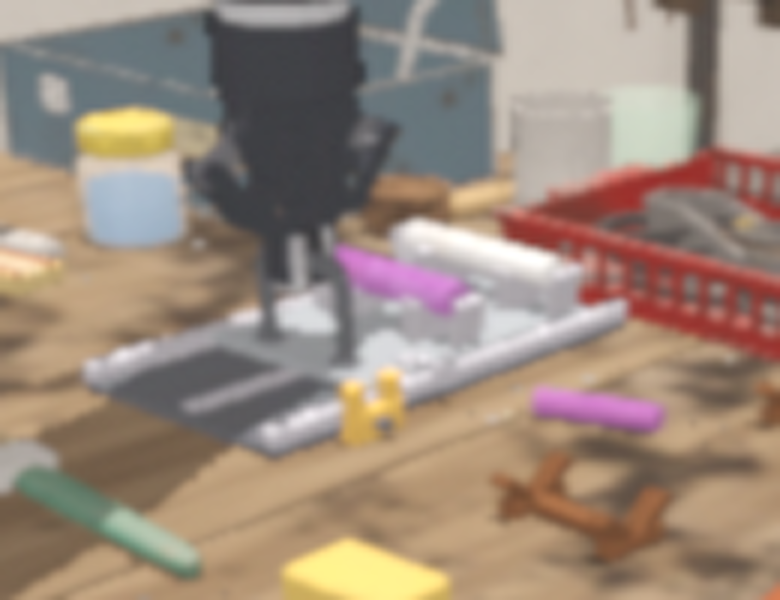

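```bash
python3 -m crank '[[0,0,0,0,-1,0,5],[0,0,0,0,-3,0,5],[0,0,0,0,-5,0,5],[0,0,0,0,-5,0,5],[0,0,0,-0.2,-5,0,5],[0,0,0,0,-5,0,5],[0,0,0,0,-5,0,5],[0,0,0,-0.2,-5,0,5],[0,0,0,0,-3,0,5],[0,0,0,0,-1,0,5],[0,0,0,0,0,0,5]]'; python3 -c "
from h import *
c=cap('wrist','pull1.png'); print(c['st']['position'],c['st']['finger_gap'],c['st']['wrist_force'])
b=cap('top','top3.png')['bgr']
cv2.imwrite('pics/top3c.png',cv2.resize(b[140:260,140:260],None,fx=5,fy=5,interpolation=cv2.INTER_CUBIC))"
```

```text
clock: 20.7
position: [0.4726, 0.157, 0.0785]
orientation: [0.705, 0.709, 0.002, 0.002]
wrist_force: [8.0, -0.6, 1.5]
finger_gap: 0.0117
[0.47255789 0.15695045 0.07845034] 0.011661333318763012 [ 8.02810398 -0.6431388   1.46844908]
```

View pics/pull1.png

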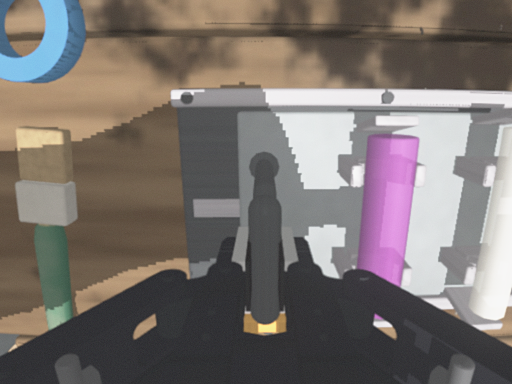

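View pics/top3c.png

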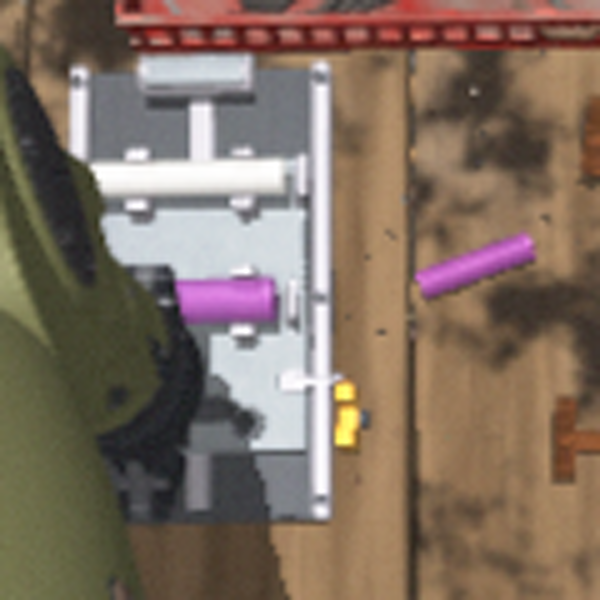

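```bash
python3 -m crank '[[0,0,0,0,-2,0,5],[0,0,0,0,-3.5,0,5],[0,0,0,0,-4,0,5],[0,0,0,-0.1,-4,0,5],[0,0,0,0,-3,0,5],[0,0,0,0,-1,0,5],[0,0,0,0,0,0,5],[0,0,0,0,0,0,5]]'; cat > chk.py <<'E'
import sys
from h import *
n=sys.argv[1]
c=cap('wrist',f'w{n}.png'); print(c['st']['clock'],c['st']['position'],c['st']['finger_gap'],c['st']['wrist_force'])
b=cap('top',f't{n}.png')['bgr'];s=cap('scene',f's{n}.png')['bgr']
a=cv2.resize(b[200:240,190:230],(390,390),interpolation=cv2.INTER_CUBIC);d=cv2.resize(s[180:220,180:220],(390,390),interpolation=cv2.INTER_CUBIC)
cv2.imwrite(f"pics/m{n}.png",np.hstack([a,d]))
E
python3 chk.py 4
```

```text
clock: 21.8
position: [0.4554, 0.1567, 0.0785]
orientation: [0.705, 0.709, 0.003, 0.002]
wrist_force: [9.3, -0.0, -0.1]
finger_gap: 0.0112
21.8 [0.4554386  0.15674676 0.07846393] 0.01122881170242819 [ 9.28060651 -0.01983246 -0.13369244]
```

View pics/m4.png

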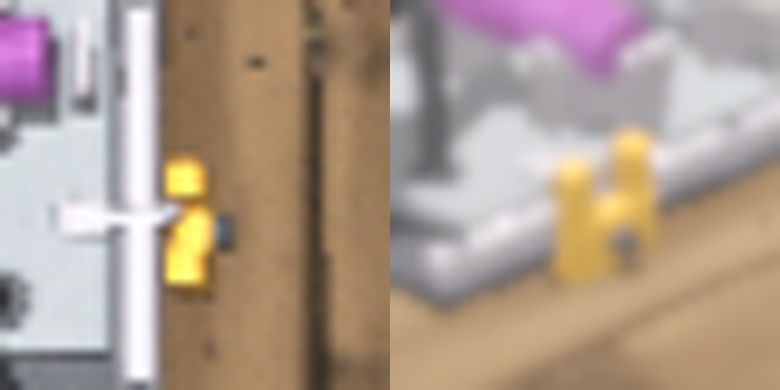

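View pics/w4.png

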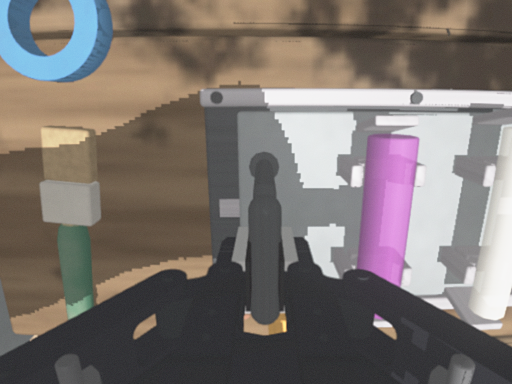

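```bash
python3 - <<'E'
import cv2,numpy as np
for n in ("top2","t4"):
    t=cv2.imread(f"pics/{n}.png").astype(int)
    print(n)
    for r in range(200,232): print(r,[tuple(t[r,c]) for c in (206,207,208,209)])
E
```

```text
top2
200 [(np.int64(106), np.int64(107), np.int64(114)), (np.int64(72), np.int64(99), np.int64(122)), (np.int64(80), np.int64(111), np.int64(138)), (np.int64(79), np.int64(110), np.int64(138))]
201 [(np.int64(128), np.int64(126), np.int64(131)), (np.int64(133), np.int64(141), np.int64(154)), (np.int64(103), np.int64(122), np.int64(147)), (np.int64(77), np.int64(108), np.int64(137))]
202 [(np.int64(194), np.int64(187), np.int64(189)), (np.int64(227), np.int64(220), np.int64(221)), (np.int64(155), np.int64(158), np.int64(173)), (np.int64(81), np.int64(105), np.int64(132))]
203 [(np.int64(195), np.int64(186), np.int64(192)), (np.int64(131), np.int64(128), np.int64(131)), (np.int64(104), np.int64(116), np.int64(134)), (np.int64(74), np.int64(89), np.int64(104))]
204 [(np.int64(85), np.int64(85), np.int64(92)), (np.int64(72), np.int64(89), np.int64(106)), (np.int64(74), np.int64(99), np.int64(124)), (np.int64(74), np.int64(102), np.int64(131))]
205 [(np.int64(100), np.int64(102), np.int64(105)), (np.int64(51), np.int64(70), np.int64(83)), (np.int64(52), np.int64(72), np.int64(91)), (np.in
[... 10388 characters left out ...]
4(101), np.int64(229), np.int64(253)), (np.int64(118), np.int64(249), np.int64(255)), (np.int64(121), np.int64(251), np.int64(255))]
229 [(np.int64(114), np.int64(117), np.int64(129)), (np.int64(71), np.int64(102), np.int64(129)), (np.int64(55), np.int64(104), np.int64(137)), (np.int64(50), np.int64(106), np.int64(143))]
230 [(np.int64(114), np.int64(120), np.int64(132)), (np.int64(76), np.int64(104), np.int64(130)), (np.int64(65), np.int64(91), np.int64(115)), (np.int64(53), np.int64(87), np.int64(110))]
231 [(np.int64(112), np.int64(119), np.int64(135)), (np.int64(82), np.int64(111), np.int64(138)), (np.int64(83), np.int64(112), np.int64(142)), (np.int64(77), np.int64(107), np.int64(137))]
```

```bash
python3 -m crank '[[0,0,0,0,-1.3,0,5],[0,0,0,0,-1.3,0,5],[0,0,0,0,0,0,5],[0,0,0,0,0,0,5]]'; python3 chk.py 5; python3 - <<'E'
import cv2,numpy as np
t=cv2.imread("pics/t5.png").astype(int)
for r in range(214,231): print(r,[list(map(int,t[r,c])) for c in (206,207,208)])
E
```

```text
clock: 22.45
position: [0.4529, 0.1567, 0.0785]
orientation: [0.705, 0.709, 0.003, 0.002]
wrist_force: [8.7, 0.1, 0.2]
finger_gap: 0.0116
22.45 [0.45289801 0.1567248  0.07847105] 0.011607966553609891 [8.73576113 0.12468907 0.20237898]
214 [[109, 117, 127], [77, 105, 130], [76, 107, 134]]
215 [[112, 117, 133], [74, 105, 130], [77, 107, 139]]
216 [[107, 118, 131], [75, 137, 182], [80, 157, 210]]
217 [[110, 122, 140], [95, 222, 253], [109, 243, 255]]
218 [[109, 122, 137], [99, 226, 254], [107, 246, 255]]
219 [[110, 119, 132], [95, 219, 252], [107, 239, 255]]
220 [[110, 118, 131], [61, 107, 141], [51, 112, 154]]
221 [[137, 138, 151], [129, 143, 166], [91, 159, 211]]
222 [[200, 190, 193], [216, 207, 210], [155, 227, 252]]
223 [[188, 179, 184], [122, 120, 127], [84, 147, 193]]
224 [[105, 108, 116], [59, 110, 145], [94, 225, 253]]
225 [[108, 120, 134], [82, 185, 238], [101, 233, 254]]
226 [[109, 119, 138], [96, 223, 253], [110, 245, 255]]
227 [[108, 116, 130], [101, 231, 254], [113, 249, 255]]
228 [[112, 120, 133], [100, 229, 253], [116, 249, 255]]
229 [[111, 117, 126], [64, 98, 126], [50, 104, 137]]
230 [[118, 121, 132], [82, 106, 132], [67, 93, 116]]
```

View pics/m5.png

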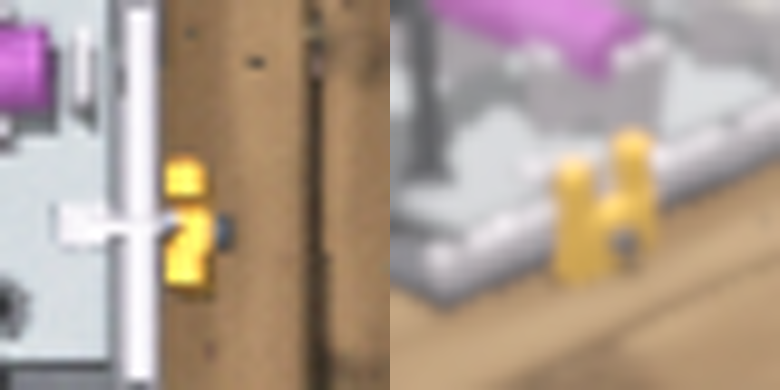

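```bash
python3 - <<'E'
import cv2,numpy as np
w=cv2.imread("pics/w5.png");s=cv2.imread("pics/s5.png")
cv2.imwrite("pics/fin.png",np.vstack([cv2.resize(w[80:340,200:512],(720,300),interpolation=3),cv2.resize(s[160:220,160:280],(720,300),interpolation=3)]))
E
```

```text
(no output)
```

View pics/fin.png

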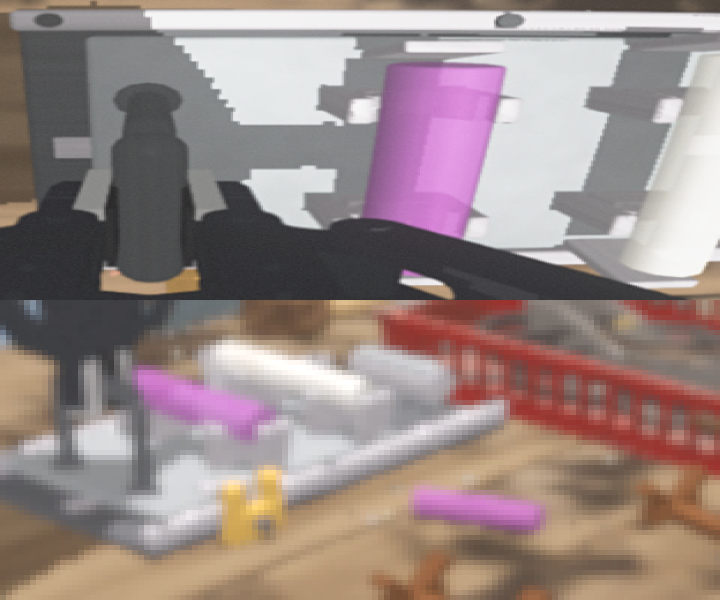

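Both bars lie between their cheeks and end stops, the pointer is between the teeth, and the grip is holding.

```bash
python3 -c "
from bench import robot
print(robot.sign_off()); s=robot.observe(); print(s['clock'],s['position'],s['finger_gap'],s['wrist_force'])"
```

```text
the job is handed in; nothing more can be done
None
the job is handed in; nothing more can be done
```

I laid the large purple bar (thick) in the nest nearer the handle and the white bar (thin) in the rear nest, with the carriage home. I then gripped the handle, drew the carriage out in small slow steps to the mark, and handed in at about 22.6 s with the gripper still holding it.

**Last checks**
- **Pointer:** the top view puts it within about 0.5 mm of the middle of the gap between the teeth. The arm moved 55.9 mm, against an expected 55.8 mm.
- **Bars:** the wrist and scene views show both bars in their nests between the cheeks and end stops.
- **Forces:** the wrist force was about 9 N, which matches the spring. Readings during the job stayed below 10 N.

**What disagreed**
- **Jig position:** the first wrist view put the jig about 2 mm off the later close views, probably because the arm was still moving. I used the close views.
- **Pointer travel:** partway through the pull, the top view showed about 2 mm less pointer travel than the arm had moved. I corrected the last step against the teeth in the picture.
- **Handle grip:** the finger gap on the 14 mm handle bar read about 11.5 mm, less than expected. I found no reason for it, but the hold stayed firm.

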